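# Lock the sample wheel on a tube rotator with its linchpin

### The arm

A 6-joint arm with a two-finger parallel gripper is mounted at the origin on a cart in front of the work surface, level with it; the furniture and walls round the work are solid. World frame = base frame: x ahead of the robot, y to its left, z up, the work surface at z = 0. Lengths are in m, angles in rad, forces in N, time in s.
With the tool pointing down it reaches from about 0.325 to 0.85 m from the base axis. Payload 15.5 kg.
Tool frame: the origin (TCP) lies on the centre line of the jaws, within the pads' length; the fingertips stand 19 mm ahead of it and the grasp point (between the pads) is the TCP (r.finger_overhang is the z of the fingertips in the tool frame, in m); z points along the fingers, y is the line along which they close (so a half turn about z gives the same grasp; the last joint's range is limited). The gripper opens to 91 mm and grips with 3 to 60 N. Pads are 32 mm wide; open, the fingers measure 118 mm over their backs; the gripper's body (76 mm by 178 mm) begins 60 mm behind the grasp point.
Start: joints at [-1.276, 0.494, 1.345, -0, 1.302, -0.096], TCP at [0.238, -0.578, 0.233] pointing down, gripper open.
Joint ranges: [-2.91, 2.91], [-0.82, 2.16], [0.22, 2.67], [-1.22, 4.37], [0.12, 2.79], [-3.08, 3.08]. Speed limits (rad/s): [1.89, 1.89, 2.57, 3.01, 3.01, 3.01].

### API

Orientations are given as a 3x3 rotation matrix whose columns are the frame's x, y, z axes.
In Python, from station import r gives the robot as it stands.
- The arm moves only by the shell command python3 steer.py, which reads ROWS from standard input. ROWS is a JSON list of rows, 1 to 12 of them, each of 7 numbers: dx, dy, dz in shares of the most that a row can go, 1 being 50 mm, then a rotation vector rx, ry, rz in units of 0.2 rad, then the finger opening in m; each row shifts and turns the commanded pose from where the row before left it, along the tool's axes as they then stand; what a row does not reach is not made up. A row lasts 1/10 s, in which the tool goes at most 0.05 m and 0.15 rad, less where a joint would pass 70% of its speed; a pose out of reach is approached as far as the arm can. The fingers move at their own pace and stop on an object; the grip force is fixed at half the most. Time passes only in rows, so rows that do not move let the fingers close. It prints the time, the measured TCP pose, the force, the opening and the grip force at its end. Input that does not fit is refused with a message, and nothing moves.
- r.get_state(): the state, without advancing time (a new reading comes with each control period).
- r.snapshot(name): name is "scene" or "top" or "wrist"; returns a dict with "image" (480x640x3 uint8, blue, green, red), "camera_matrix" (3x3 intrinsics, pixels), "k1" (the pictures are not rectified: a ray, as slopes to the right and down, at radius r is drawn at 1 + k1 r^2 times it, then the intrinsics apply), "R" (3x3) and "t" (3): a world point X has camera coordinates R X + t; the wrist camera has in their place "hand_eye" (4x4, takes a point from camera to tool coordinates, whose origin is the TCP and whose axes are the flange's). Camera axes: x right, y down, z forward; pixel columns grow to the right and rows downward; lengths in m; the calibration is good to about 2 mm. A picture is of the moment at which its call begins: read the wrist's pose just before it. There is no depth.
- r.finish_job(): hands the job in; it is judged then, once.
The state is a dict: "clock": time; "joint_pos": joint angles; "qvel": joint speeds; "joint_efforts": joint torques, N m; "position": TCP position; "tool_rot": TCP orientation; "ft_force": force on the tool from outside, world axes, zero at the start; "torque": the same for the moment, N m; "width": finger opening in m; "gripper_force": force on a finger pad.
Only numpy, scipy, OpenCV 4.12 (cv2) and the standard library are available. Lean on these libraries where they do the work, as an engineer would, in place of code of your own. Each camera call takes 0.05 s, during which the arm holds its last target. There are 200 camera calls.

### The job

The blue sample wheel of the tube rotator has only been slipped part-way onto its square drive shaft and covers the cross hole there. Push the wheel back fully home, take the linchpin from its small metal stand, push it fully down through the cross hole with its ring towards the free end of the shaft, then swing the ring over the shaft end until it stops against the pin below. Leave the small glass vials and the beaker on the bench standing.

Things in the scene. Friction and masses are not known exactly. Their poses are not given: they have to be found in the camera images.
- rotator: Fixed tube rotator, white motor housing. Origin on the bench straight below the cross hole of its drive shaft; z up, x from the shaft's free end to the housing (to the back). The shaft axis is level, along x, 155 mm above the bench. Housing: box x 88 to 208 mm, 146 mm wide, 208 mm high.
- drive_shaft (a joint): Angle of the drive shaft about its axis, rad: 0 = cross hole vertical, grows as the hole's upper mouth leans to the robot's left; 0.36 to 0.72 (21 to 41 deg) at the start. Square steel shaft, 24 mm; its free end is 13 mm in front (-x) of the hole axis. Self-locking gear: it does not turn by hand.
- hole_mouth (a point): Centre of the upper mouth of the shaft's cross hole, on its upper face, 12 mm from the shaft axis. z points out of the hole along its axis, x along the shaft to the housing. Hole 12.5 mm diameter, 1.5 mm chamfer, right through (24 mm).
- hub_face (a point): Centre of the front face of the wheel's aluminium hub, on the shaft axis; axes as hole_mouth. Hub 43 mm diameter; behind it a boss of 68 mm, its face 25 mm back; then the blue wheel, 160 mm, its face 28 mm back. Vial caps on a 64 mm radius come forward to 16 mm behind this point, none within 25 mm sideways straight above the shaft. Home: 14 mm behind the hole axis.
- sample_wheel (a joint): How far the blue wheel stands out from home along the shaft, m: 0 = fully home at its stop, 0.018 to 0.028 at the start. Slides to the back with about 3 N of friction and stays where it is left.
- pin_stand: Fixed aluminium block on a dark foot plate, 46 mm high, 46 mm wide in y, x -22 to 66 mm (plate 62 mm, x -32 to 76); origin on the bench under the 12.5 mm hole in which the linchpin stands. Three hex keys at x 34 to 80 mm rise to 10 mm above its top.
- linchpin: Loose steel linchpin, 85 g. Origin at the centre of its flange's underside, z up to its head. Shank 10 mm diameter, 40 mm long, last 6 mm tapered; flange 19 mm diameter, 3 mm thick; square head 15 x 15 mm (sides along x, y) from 3 to 34 mm above the origin: grip it above 14 mm. Ring pivot along y, 9 mm above the origin; ring on the -x side. In the stand the flange lies on the block.
- lock_ring (a joint): Angle of the brass ring about its pivot, rad: 0 = closed, stopped against the shank near its tip (ring plane then 0.169 rad to -x of straight down the pin), 1.40 = level to the pin's -x, larger = higher; 1.3 to 1.65 at the start. Stiff pivot, 0.03 N m (under 1 N at the bar): stays where it is left.
- ring_bar (a point): Middle of the ring's far bar, 43 mm from the pivot. The ring is of 4.5 mm brass wire, 49 mm wide over all; it passes round the shaft end with room to spare.
- beaker: Small glass beaker, 45 mm diameter, 54 mm high, standing on the bench, origin at its underside. Bystander.
- vial_7: Glass vial with a red cap, 22 mm diameter, 56 mm high, standing on the bench, origin at its underside. Bystander.
- vial_8: Glass vial with a black cap, 22 mm diameter, 56 mm high, standing on the bench, origin at its underside. Bystander.

How it is judged:
On the way, in this order (a step that is already met when the one before it is completed fails the run):
1. the wheel is fully home (value of joint sample_wheel below 0.003 m), for 0.2 s.
2. the pin is fully through the cross hole, flange on the shaft (distance between linchpin and hole_mouth below 0.005 m and angle between the z axis of linchpin and the z axis of hole_mouth, either way round below 0.17 rad), for 0.2 s.
3. the ring is swung over the shaft end against the pin (value of joint lock_ring below 0.12 rad), for 0.2 s.
At the end, for the whole second after the job is handed in: Wheel within 6 mm of home; the linchpin through the cross hole with its origin within 5 mm of the hole mouth and within 0.17 rad of the hole axis; its ring below the shaft on the free-end side, within 0.12 rad of its closed stop; all at rest (all of step 2 and value of joint sample_wheel below 0.006 m and value of joint lock_ring below 0.12 rad and z of ring_bar in the frame of hole_mouth below -0.026 m and x of ring_bar in the frame of hole_mouth below 0 m and linear speed of linchpin below 0.02 m/s); the robot touches nothing.
It fails at once if the beaker is knocked over (angle between beaker's own z axis and vertical above 0.6 rad).
It fails at once if a vial on the bench is knocked over (angle between any of vial_7, vial_8's own z axis and vertical above 0.6 rad).
It also fails if it takes over 59 s, if anything falls off the work surface, if the arm or the gripper's body presses on something with over 40 N, if the wrist force passes 120 N, or if a joint passes its speed limit or range.

## Working session

There is one attempt and no reset: what is moved stays moved. The work goes in short steps, Python scripts to look and compute and a shell command to move; the robot and the scene stay as the last step left them, time stands still between calls to the robot, and variables do not carry over. Pictures are saved under pics/ and viewed, at most 10 in all, crops included, and the job is handed in when it is done.

```bash
ls; mkdir -p pics; python3 - <<'E'
from station import r
import cv2, numpy as np
print(r.get_state())
ims=[]
for n in("scene","top","wrist"):
    s=r.snapshot(n); cv2.imwrite(f"pics/{n}0.png",s["image"])
    print(n,{k:np.round(v,4).tolist() for k,v in s.items() if k!="image"})
E
```

```text
pics
station.py
steer.py
{'clock': 0.0, 'joint_pos': array([-1.27649730e+00,  4.94211937e-01,  1.34617022e+00, -2.14394295e-05,
        1.30245464e+00, -9.55184251e-02]), 'qvel': array([ 0.00053569, -0.00041767, -0.00193651,  0.00110604, -0.00054475,
       -0.00029514]), 'joint_efforts': array([ 2.36200023e-03, -8.78841734e+01, -3.81871426e+01,  7.09070172e-02,
        5.29727445e-02, -1.20380582e-04]), 'position': array([ 0.23739161, -0.57776587,  0.23230712]), 'tool_rot': array([[ 9.24976300e-01,  3.80024605e-01, -3.80672581e-04],
       [ 3.80024783e-01, -9.24975546e-01,  1.18466149e-03],
       [ 9.80876868e-05, -1.24044882e-03, -9.99999226e-01]]), 'ft_force': array([-0.00301064, -0.31415779, -0.42712815]), 'torque': array([-0.02670139,  0.02176264, -0.00048665]), 'gripper_force': 0.0, 'width': 0.09117928356478583}
scene {'camera_matrix': [[444.0947, 0.0, 317.9397], [0.0, 444.0947, 242.3423], [0.0, 0.0, 1.0]], 'k1': 0.0017, 'R': [[-0.7838, -0.6205, 0.0248], [-0.3031, 0.3475, -0.8874], [0.542, -0.7031, -0.4604]], 't': [0.3727, 0.2584, 0.6594]}
top {'camera_matrix': [[546.3875, 0.0, 316.1638], [0.0, 546.3875, 225.9055], [0.0, 0.0, 1.0]], 'k1': 0.0564, 'R': [[-0.012, -0.9995, 0.0289], [-0.9897, 0.0077, -0.1429], [0.1427, -0.0303, -0.9893]], 't': [0.0143, 0.4844, 0.924]}
wrist {'camera_matrix': [[398.6799, 0.0, 321.3647], [0.0, 398.6799, 244.0679], [0.0, 0.0, 1.0]], 'k1': -0.0154, 'hand_eye': [[-0.0003, -0.9716, -0.2367, 0.0674], [1.0, -0.0002, -0.0004, -0.0008], [0.0004, -0.2367, 0.9716, -0.1524], [0.0, 0.0, 0.0, 1.0]]}
```
View pics/scene0.png

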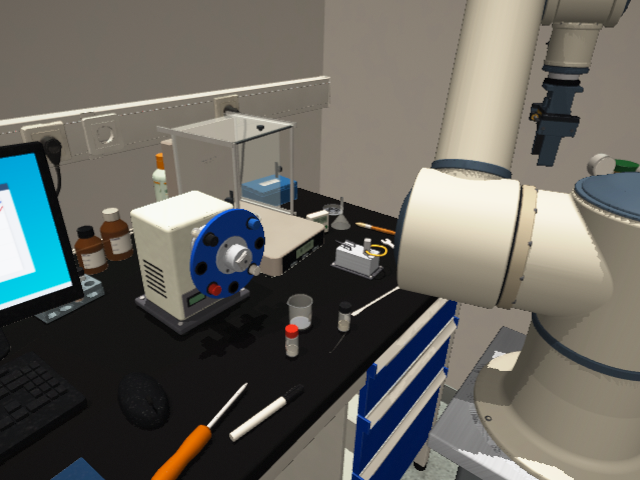

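View pics/top0.png

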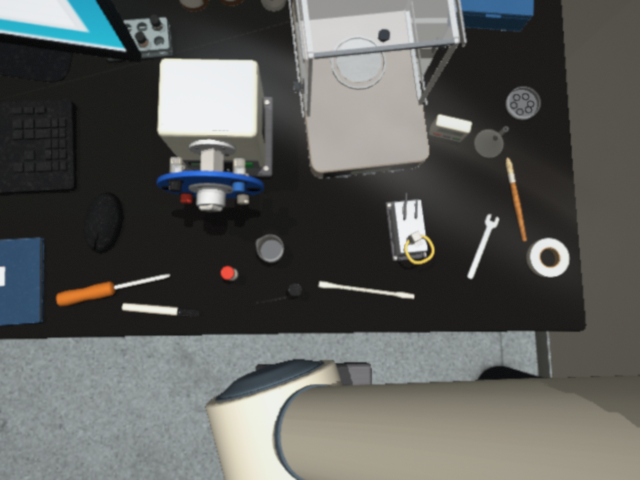

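The scene view shows the rotator with wheel and hub near (238,258), and the pin stand with the yellow ring near (370,248). In the top view the pin head is near (417,238), the ring at (419,250), the hub at (211,200), the vials at (229,273) and (294,290), and the beaker at (269,248).

```bash
cat > h.py <<'E'
from station import r
import cv2, numpy as np
np.set_printoptions(precision=4,suppress=True)
def cam(n):
    st=r.get_state(); s=r.snapshot(n)
    if n=="wrist":
        H=s["hand_eye"]; Rw=st["tool_rot"]@H[:3,:3]; c=st["tool_rot"]@H[:3,3]+st["position"]
        s["R"]=Rw.T; s["t"]=-Rw.T@c
    return s
def ray(s,p):
    K=s["camera_matrix"]; d=np.array([(p[0]-K[0,2])/K[0,0],(p[1]-K[1,2])/K[1,1]]); u=d.copy()
    for _ in range(20): u=d/(1+s["k1"]*(u@u))
    v=s["R"].T@np.array([*u,1]); return -s["R"].T@s["t"], v/np.linalg.norm(v)
def onz(s,p,z):
    c,v=ray(s,p); return c+v*(z-c[2])/v[2]
def two(s1,p1,s2,p2):
    c1,v1=ray(s1,p1); c2,v2=ray(s2,p2)
    k=np.linalg.lstsq(np.c_[v1,-v2],c2-c1,rcond=None)[0]
    a,b=c1+k[0]*v1,c2+k[1]*v2; return (a+b)/2,np.linalg.norm(a-b)
def proj(s,X):
    x=s["R"]@np.asarray(X)+s["t"]; u=x[:2]/x[2]; u=u*(1+s["k1"]*(u@u)); K=s["camera_matrix"]
    return u*K[0,0]+K[:2,2]
E
python3 - <<'E'
from h import *
T=cam("top");S=cam("scene")
for n,p,z in(("pinhead",(417,238),.08),("blk",(408,230),.046),("v7",(229,273),.056),("v8",(294,290),.056),("beak",(269,248),.03),
 ("hTL",(163,60),.208),("hTR",(264,60),.208),("hBL",(160,132),.208),("hBR",(258,135),.208),("hub",(211,208),.165)): print(n,onz(T,p,z))
print("hub2",two(T,(211,208),S,(240,258)))
for n,s,b,f in(("scene",S,(180,190,290,310),4),("top",T,(140,40,290,220),4),("top",T,(380,185,440,275),6),("scene",S,(325,225,395,280),6)):
    x0,y0,x1,y1=b; c=cv2.resize(s["image"][y0:y1,x0:x1],None,fx=f,fy=f,interpolation=2); cv2.imwrite(f"pics/c_{n}_{x0}.png",c)
a=[cv2.imread(f"pics/c_{n}.png") for n in("scene_180","top_140","top_380","scene_325")]
a=[cv2.resize(i,(400,300)) if False else i for i in a]
W=np.zeros((600,800,3),np.uint8)
def put(i,x,y,w,h):
    k=min(w/i.shape[1],h/i.shape[0]); j=cv2.resize(i,None,fx=k,fy=k); W[y:y+j.shape[0],x:x+j.shape[1]]=j
put(a[0],0,0,300,330);put(a[1],310,0,270,330);put(a[2],590,0,210,330);put(a[3],0,335,340,265)
cv2.imwrite("pics/mos.png",W)
E
```

```text
pinhead [ 0.4562 -0.1574  0.08  ]
blk [ 0.4744 -0.1497  0.046 ]
v7 [0.4025 0.1579 0.056 ]
v8 [0.3727 0.0488 0.056 ]
beak [0.4468 0.0923 0.03  ]
hTL [0.708  0.2374 0.208 ]
hTR [0.7092 0.0894 0.208 ]
hBL [0.5987 0.2395 0.208 ]
hBR [0.5943 0.0982 0.208 ]
hub [0.4942 0.1719 0.165 ]
hub2 (array([0.4989, 0.1761, 0.1595]), np.float64(0.009714007740912162))
```

View pics/mos.png

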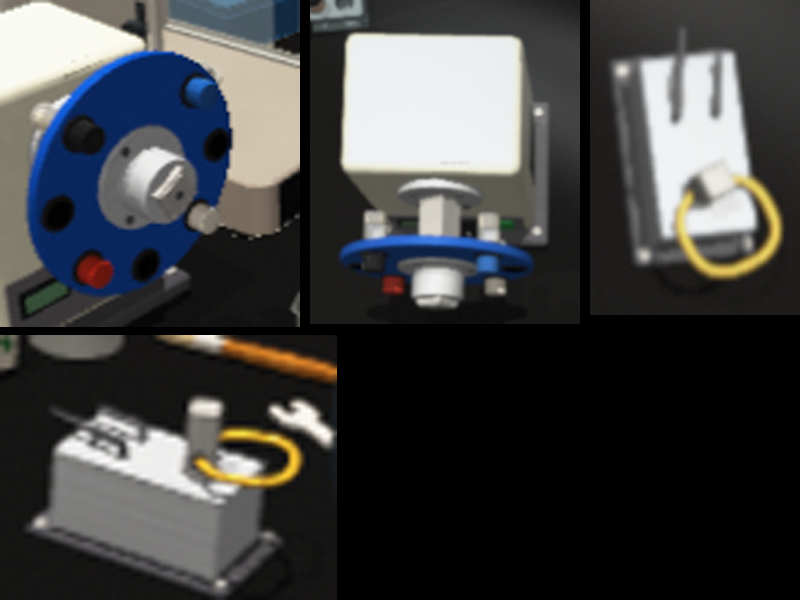

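The crops show the pin head turned against the block, with the ring towards -x and about level. The hub is almost flush with the shaft end, and a square end face is visible. I'll refine with the wrist camera over the stand.

```bash
cat >> h.py <<'E'
from scipy.spatial.transform import Rotation as Ro
def Rt(zdir,xdir):  # tool rotation from z and approximate x directions
    z=np.array(zdir,float); z/=np.linalg.norm(z); x=np.array(xdir,float); x-=z*(x@z); x/=np.linalg.norm(x)
    return np.c_[x,np.cross(z,x),z]
def go(p,R=None):   # translation in current tool axes (do first), then rotation vector in tool axes
    s=r.get_state(); A=s["tool_rot"]; d=np.asarray(p)-s["position"]
    print("t",round(s["clock"],2),"pos",s["position"],"tool d",A.T@d,"rot",Ro.from_matrix(A.T@(A if R is None else R)).as_rotvec(),"F",s["ft_force"],"q",s["joint_pos"])
E
python3 - <<'E'
from h import *
go([.40,-.157,.30],Rt([0,0,-1],[1,0,0]))
E
```

```text
t 0.25 pos [ 0.2375 -0.578   0.2326] tool d [ 0.3103 -0.3277 -0.0672] rot [-0.0005  0.0001  0.3898] F [-0.4425  0.5195 -0.6806] q [-1.2765  0.4939  1.3457 -0.      1.3025 -0.0955]
```

The manual's scale: shifts go in shares of 50 mm and turns go in units of 0.2 rad. Converting my numbers, -0.0328 m is -0.656, 0.031 m is 0.62.

```bash
echo '[[0.62,-0.656,-0.134,0,0,0,0.091],[0.62,-0.656,-0.134,0,0,0,0.091],[0.62,-0.656,-0.134,0,0,0,0.091],[0.62,-0.656,-0.134,0,0,0,0.091],[0.62,-0.656,-0.134,0,0,0,0.091],[0.62,-0.656,-0.134,0,0,0,0.091],[0.62,-0.656,-0.134,0,0,0,0.091],[0.62,-0.656,-0.134,0,0,0,0.091],[0.62,-0.656,-0.134,0,0,0,0.091],[0.62,-0.656,-0.134,0,0,0,0.091]]' | python3 steer.py; echo '[[0,0,0,0,0,0.65,0.091],[0,0,0,0,0,0.65,0.091],[0,0,0,0,0,0.65,0.091],[0,0,0,0,0,0,0.091]]' | python3 steer.py
python3 - <<'E'
from h import *
go([.40,-.157,.30],Rt([0,0,-1],[1,0,0]))
s=cam("wrist"); cv2.imwrite("pics/w1.png",s["image"]); np.savez("w1.npz",**s); print(proj(s,[.46,-.157,.06]))
E
```

```text
clock: 1.25
position: [0.3998, -0.1552, 0.3003]
tool_rot: [[0.925, 0.38, 0.0], [0.38, -0.925, -0.0], [0.0, 0.0, -1.0]]
ft_force: [1.6, -0.9, 0.2]
width: 0.0912
gripper_force: 0.0
clock: 1.65
position: [0.3996, -0.1567, 0.2999]
tool_rot: [[1.0, -0.002, 0.0], [-0.002, -1.0, -0.0], [0.0, 0.0, -1.0]]
ft_force: [0.5, -0.1, 1.1]
width: 0.0913
gripper_force: 0.0
t 1.65 pos [ 0.3996 -0.1567  0.2999] tool d [ 0.0004  0.0003 -0.0001] rot [ 0.     -0.     -0.0024] F [ 0.4918 -0.0944  1.0911] q [-0.5131  0.1422  1.6916  0.      1.3078  1.0601]
[322.8495 154.0559]
```

View pics/w1.png

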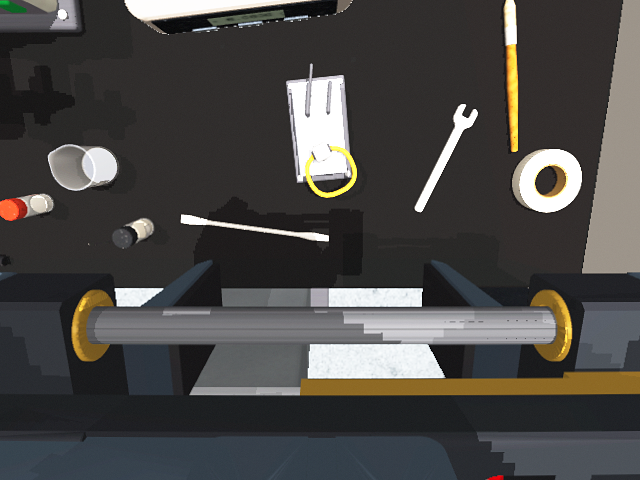

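The wrist view shows the stand, with the pin head near (322,155) and the ring centre near (330,171). The beaker is at about (85,167) and the vials at (20,208) and (130,235). I'm moving over to the rotator with the tool pitched 45°.

```bash
echo '[[-0.1,-0.82,0,0,0,0,0.03],[-0.1,-0.82,0,0,0,0,0.03],[-0.1,-0.82,0,0,0,0,0.03],[-0.1,-0.82,0,0,0,0,0.03],[-0.1,-0.82,0,0,0,0,0.03],[-0.1,-0.82,0,0,0,0,0.03],[-0.1,-0.82,0,0,0,0,0.03],[-0.1,-0.82,0,0,0,0,0.03]]' | python3 steer.py; echo '[[0,0,0,0,0.655,0,0.03],[0,0,0,0,0.655,0,0.03],[0,0,0,0,0.655,0,0.03],[0,0,0,0,0.655,0,0.03],[0,0,0,0,0.655,0,0.03],[0,0,0,0,0.655,0,0.03],[0,0,0,0,0,0,0.03]]' | python3 steer.py
python3 - <<'E'
from h import *
go([.36,.172,.28],Rt([1,0,-1],[1,0,0]))
s=cam("wrist"); np.savez("w2.npz",**s); p=proj(s,[.496,.172,.155]); print(p)
cv2.imwrite("pics/w2.png",s["image"])
x,y=p.astype(int); x0=max(0,x-130);y0=max(0,y-110); c=s["image"][y0:y0+200,x0:x0+266]; print(x0,y0)
cv2.imwrite("pics/w2c.png",cv2.resize(c,None,fx=3,fy=3,interpolation=2))
E
```

```text
clock: 2.5
position: [0.3592, 0.1726, 0.3001]
tool_rot: [[1.0, 0.004, 0.0], [0.004, -1.0, 0.0], [0.0, -0.0, -1.0]]
ft_force: [-0.3, -0.0, 0.5]
width: 0.0314
gripper_force: 0.0
clock: 3.2
position: [0.3601, 0.1648, 0.2982]
tool_rot: [[0.771, -0.013, 0.636], [0.001, -1.0, -0.022], [0.636, 0.018, -0.771]]
ft_force: [-0.2, -0.4, -0.2]
width: 0.0299
gripper_force: 0.0
t 3.2 pos [0.3601 0.1648 0.2982] tool d [-0.0117 -0.0076  0.0138] rot [0.0222 0.0955 0.0021] F [-0.2297 -0.3516 -0.1668] q [ 0.5956 -0.0901  2.1889 -0.745   0.5868  2.7104]
[309.5665 209.5001]
179 99
```

View pics/w2c.png

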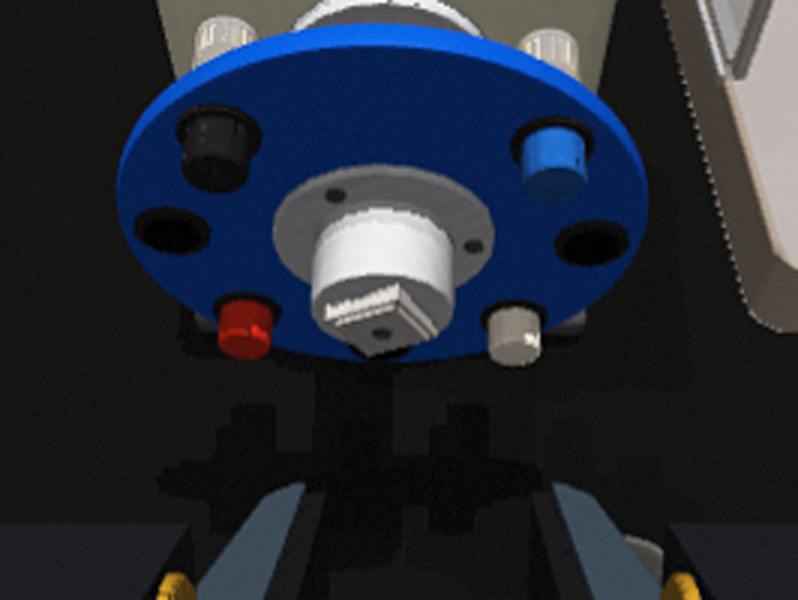

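The crop shows the hub end and the square shaft end, whose upper-left face leans about 30° to the left. The caps sit clear of the top. Next I measure the housing yaw and the wheel axis.

```bash
python3 - <<'E'
from h import *
T=cam("top");S=cam("scene");W=dict(np.load("w2.npz"))
m=(cv2.inRange(T["image"],(215,215,215),(255,255,255))); m[:, :150]=0; m[:,280:]=0; m[150:]=0
c=max(cv2.findContours(m,0,1)[0],key=cv2.contourArea); q=cv2.approxPolyDP(cv2.convexHull(c),8,True)[:,0]
print("top quad",q.tolist()); print(np.array([onz(T,p,.208) for p in q]))
E_={}
for n,s,b in(("top",T,(150,160,275,205)),("scene",S,(180,200,275,305)),("wrist",W,(200,90,410,230))):
    h=cv2.cvtColor(s["image"],cv2.COLOR_BGR2HSV); m=cv2.inRange(h,(100,150,40),(125,255,255)); k=np.zeros_like(m); x0,y0,x1,y1=b; k[y0:y1,x0:x1]=m[y0:y1,x0:x1]
    c=max(cv2.findContours(k,0,1)[0],key=cv2.contourArea); e=cv2.fitEllipse(cv2.convexHull(c)); print(n,e); E_[n]=e[0]
print("wheel c",two(S,E_["scene"],W,E_["wrist"]),two(T,E_["top"],W,E_["wrist"]),onz(W,E_["wrist"],.155))
# hub front/shaft end crop
c=W["image"][185:230,275:340]; cv2.imwrite("pics/w2d.png",cv2.resize(c,None,fx=10,fy=10,interpolation=2))
E
```

```text
top quad [[162, 62], [253, 62], [253, 131], [160, 131]]
[[0.7049 0.2388 0.208 ]
 [0.706  0.1057 0.208 ]
 [0.6004 0.1055 0.208 ]
 [0.6002 0.2395 0.208 ]]
top ((211.1062774658203, 183.30735778808594), (26.52084732055664, 111.19010925292969), 93.0381088256836)
scene ((226.92404174804688, 253.12387084960938), (67.91283416748047, 94.73062896728516), 27.014108657836914)
wrist ((305.90887451171875, 162.96725463867188), (113.06220245361328, 178.4346923828125), 91.9096908569336)
wheel c (array([0.544 , 0.1743, 0.1545]), np.float64(0.005256368084051897)) (array([0.5308, 0.1729, 0.1746]), np.float64(0.004461402887346961)) [0.5466 0.1754 0.155 ]
```

View pics/w2d.png

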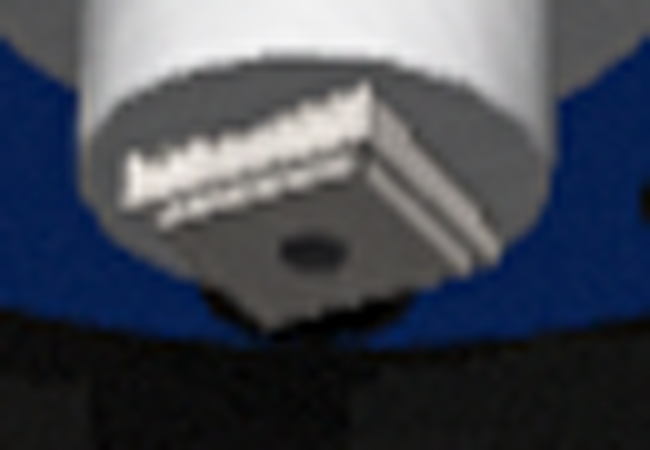

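The zoom shows the shaft end face with its centre bore at (306.3,210.4), and the corners top, left, right and bottom at (311.7,201.5), (291.5,207), (322,212.2) and (301.8,218).

```bash
python3 - <<'E'
from h import *
W=dict(np.load("w2.npz"));S=cam("scene");T=cam("top")
E0=onz(W,(306.3,210.4),.155); print("end ctr",E0)
def onx(s,p,x): c,v=ray(s,p); return c+v*(x-c[0])/v[0]
P=[onx(W,p,E0[0]) for p in((311.7,201.5),(291.5,207),(301.8,218),(322,212.2))]; P=np.array(P); print(P, P.mean(0))
for i in range(4): d=P[i]-P[(i+1)%4]; print(np.linalg.norm(d), np.degrees(np.arctan2(d[2],d[1]))%90)
# housing lower front, rim left/right of the wheel
a=np.radians(1.9); 
for sx in(-1,1): print("rim",onz(W,(305.9+sx*89.2*np.cos(a),163+sx*89.2*np.sin(a)),.155))
print("scene proj of end",proj(S,E0)," top",proj(T,E0))
# hub silhouettes rows
g=cv2.cvtColor(W["image"],cv2.COLOR_BGR2HSV)
for y in(178,182,186,190,194,198):
    x=np.where(g[y,270:345,1]<90)[0]+270; print(y,x.min(),x.max(),(x.min()+x.max())/2)
E
```

```text
end ctr [0.4951 0.1749 0.155 ]
[[0.4951 0.1701 0.1697]
 [0.4951 0.1876 0.1608]
 [0.4951 0.1792 0.1415]
 [0.4951 0.161  0.1518]] [0.4951 0.1745 0.156 ]
0.019661526285711675 63.15473533376718
0.021087224667927958 66.52479593622826
0.020917347678651128 60.51626048104043
0.0200878540400098 63.17173639028256
rim [0.5501 0.259  0.155 ]
rim [0.5431 0.0918 0.155 ]
scene proj of end [245.2225 261.4358]  top [210.09   208.5851]
178 270 343 306.5
182 271 342 306.5
186 273 340 306.5
190 277 337 307.0
194 283 331 307.0
198 283 330 306.5
```

```bash
python3 - <<'E'
from h import *
f=.466;h=np.array([0,np.sin(f),np.cos(f)]);A=np.array([.46,.1748,.155])
R=Rt(-np.cos(.15)*h+np.sin(.15)*np.array([1,0,0]),[1,0,0]); print(R)
go(A+.09*h,R)
E
```

```text
[[ 0.9888 -0.      0.1494]
 [ 0.0671 -0.8934 -0.4443]
 [ 0.1335  0.4493 -0.8833]]
t 3.45 pos [0.3622 0.1654 0.2995] tool d [ 0.0345 -0.0524  0.1105] rot [-0.4106 -0.5258 -0.2013] F [ 0.3026  0.2085 -0.5895] q [ 0.5915 -0.0895  2.1828 -0.7356  0.5884  2.7021]
```

To row units: -0.105 rad is -0.525.

```bash
echo '[[0,0,0,-0.41,-0.525,-0.2,0.03],[0,0,0,-0.41,-0.525,-0.2,0.03],[0,0,0,-0.41,-0.525,-0.2,0.03],[0,0,0,-0.41,-0.525,-0.2,0.03],[0,0,0,-0.41,-0.525,-0.2,0.03],[0,0,0,0,0,0,0.03],[0,0,0,0,0,0,0.03]]' | python3 steer.py
python3 - <<'E'
from h import *
f=.466;h=np.array([0,np.sin(f),np.cos(f)]);A=np.array([.46,.1748,.155])
R=Rt(-np.cos(.15)*h+np.sin(.15)*np.array([1,0,0]),[1,0,0])
go(A+.09*h,R)
E
```

```text
clock: 4.15
position: [0.3619, 0.1656, 0.2985]
tool_rot: [[0.989, -0.001, 0.15], [0.066, -0.895, -0.441], [0.135, 0.446, -0.885]]
ft_force: [0.0, -0.1, -0.0]
width: 0.0302
gripper_force: 0.0
t 4.15 pos [0.3619 0.1656 0.2985] tool d [ 0.0917 -0.0727  0.0486] rot [-0.0031 -0.001  -0.0013] F [ 0.0488 -0.0917 -0.0137] q [ 0.6519  0.2037  1.7324 -0.466   1.3924  2.3157]
```

To row units: 0.023 m is 0.46, 0.0183 m is 0.366.

```bash
echo '[[0.46,-0.36,0.24,0,0,0,0.03],[0.46,-0.36,0.24,0,0,0,0.03],[0.46,-0.36,0.24,0,0,0,0.03],[0.46,-0.36,0.24,0,0,0,0.03],[0,0,0,0,0,0,0.03],[-0.056,0,0.366,0,0,0,0.03],[-0.056,0,0.366,0,0,0,0.03],[-0.056,0,0.366,0,0,0,0.03],[-0.056,0,0.366,0,0,0,0.03],[0,0,0,0,0,0,0.03]]' | python3 steer.py
python3 - <<'E'
from h import *
f=.466;h=np.array([0,np.sin(f),np.cos(f)]);A=np.array([.503,.1748,.155])
go(A+.016*h)
E
echo '[[0.1,0,0.015,0,0,0,0.03],[0.1,0,0.015,0,0,0,0.03],[0.1,0,0.015,0,0,0,0.03],[0.1,0,0.015,0,0,0,0.03],[0.1,0,0.015,0,0,0,0.03],[0.1,0,0.015,0,0,0,0.03]]' | python3 steer.py
echo '[[0.08,0,0.012,0,0,0,0.03],[0.08,0,0.012,0,0,0,0.03]]' | python3 steer.py
```

```text
clock: 5.15
position: [0.458, 0.1796, 0.1702]
tool_rot: [[0.989, -0.001, 0.149], [0.066, -0.894, -0.443], [0.134, 0.448, -0.884]]
ft_force: [-0.8, 0.0, -0.2]
width: 0.03
gripper_force: 0.0
t 5.15 pos [0.458  0.1796 0.1702] tool d [ 0.0446 -0.0025  0.0064] rot [0. 0. 0.] F [-0.8368  0.0463 -0.1936] q [ 0.562   0.4824  1.7121 -0.5265  1.1299  2.3717]
clock: 5.75
position: [0.4903, 0.1812, 0.1708]
tool_rot: [[0.989, -0.002, 0.15], [0.066, -0.894, -0.443], [0.135, 0.448, -0.884]]
ft_force: [-4.3, 1.5, 2.4]
width: 0.0298
gripper_force: 2.1
clock: 5.95
position: [0.4984, 0.1811, 0.1707]
tool_rot: [[0.989, -0.002, 0.15], [0.066, -0.894, -0.444], [0.135, 0.448, -0.884]]
ft_force: [-2.5, 1.0, 3.2]
width: 0.0301
gripper_force: 2.0
```

To row units: 0.0025 m is 0.05, 0.0004 m is 0.008.

```bash
echo '[[0.05,0,0.008,0,0,0,0.03],[0.05,0,0.008,0,0,0,0.03]]' | python3 steer.py;echo '[[0.03,0,0.004,0,0,0,0.03],[0.03,0,0.004,0,0,0,0.03]]' | python3 steer.py
```

```text
clock: 6.15
position: [0.5027, 0.1809, 0.1706]
tool_rot: [[0.989, -0.002, 0.149], [0.065, -0.894, -0.444], [0.134, 0.449, -0.884]]
ft_force: [-19.6, 5.9, 10.3]
width: 0.0301
gripper_force: 9.9
clock: 6.35
position: [0.5032, 0.1808, 0.1704]
tool_rot: [[0.989, -0.001, 0.145], [0.064, -0.893, -0.445], [0.13, 0.449, -0.884]]
ft_force: [-36.0, 10.9, 20.0]
width: 0.0299
gripper_force: 17.7
```

To row units: 0.0015 m is 0.03, 0.0002 m is 0.004.

```bash
echo '[[0.03,0,0.004,0,0,0,0.03],[0.03,0,0.004,0,0,0,0.03]]' | python3 steer.py
```

```text
clock: 6.55
position: [0.5038, 0.1807, 0.1703]
tool_rot: [[0.99, -0.001, 0.141], [0.063, -0.893, -0.445], [0.126, 0.45, -0.884]]
ft_force: [-55.3, 18.7, 33.4]
width: 0.0301
gripper_force: 27.7
```

```bash
echo '[[-0.3,0,-0.04,0,0,0,0.03],[-0.4,0,-0.06,0,0,0,0.03],[-0.4,0,-0.06,0,0,0,0.03],[0.02,0,-0.8,0,0,0,0.03],[0.02,0,-0.8,0,0,0,0.03],[0.02,0,-0.8,0,0,0,0.03],[0,0,0,0,0,0,0.03]]' | python3 steer.py
python3 - <<'E'
from h import *
go([.46,.19,.28])
s=cam("wrist"); np.savez("w3.npz",**s); p=proj(s,[.508,.180,.166]); print(p); S=cam("scene");T=cam("top")
def crop(s,p,w,h,f):
    x,y=int(p[0]-w/2),int(p[1]-h/2); x=max(x,0);y=max(y,0); print(x,y,f); return cv2.resize(s["image"][y:y+h,x:x+w],None,fx=f,fy=f,interpolation=2)
a=crop(s,p,130,100,6); b=crop(S,proj(S,[.51,.175,.16]),66,50,6); c=crop(T,proj(T,[.51,.175,.16]),66,50,6)
o=np.zeros((600,800,3),np.uint8)
o[:600,:780]=a; cv2.imwrite("pics/w3c.png",o)
cv2.imwrite("pics/st3.png",np.hstack([b,c]))
E
```

```text
clock: 7.25
position: [0.4402, 0.2373, 0.2809]
tool_rot: [[0.988, -0.003, 0.157], [0.067, -0.896, -0.439], [0.142, 0.444, -0.885]]
ft_force: [0.4, -1.0, -0.7]
width: 0.0302
gripper_force: 0.0
t 7.25 pos [0.4402 0.2373 0.2809] tool d [0.0162 0.0419 0.0247] rot [0. 0. 0.] F [ 0.4091 -1.0092 -0.7043] q [ 0.6708  0.3722  1.5295 -0.4626  1.4243  2.3191]
[322.7528 176.0518]
257 126 6
205 230 6
176 173 6
```

View pics/w3c.png

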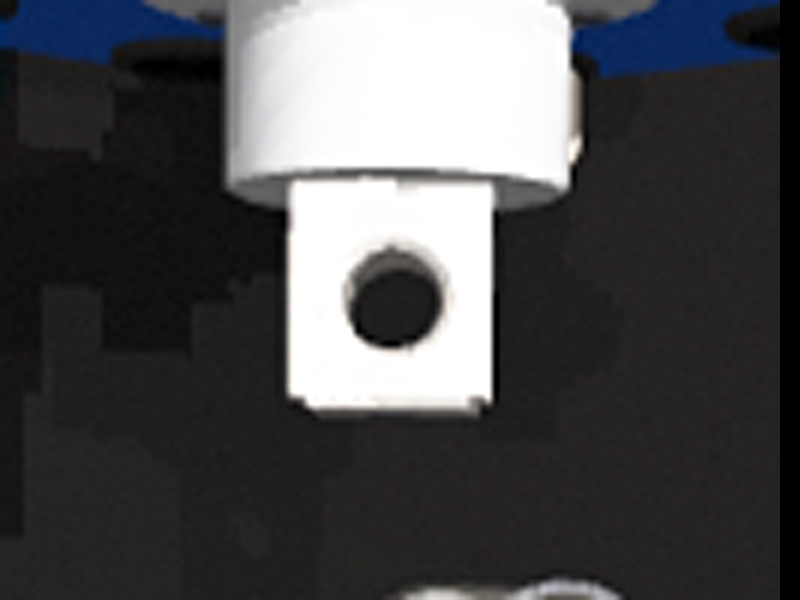

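The view straight down the hole shows it round and concentric with its lower mouth, so the tilt is right. Its centre is at (322.8,175.7), against a predicted (322.8,176.1). The shaft edges are vertical in the image, so the yaw is about 0. Next is the pin.

The manual's scale: shifts go in shares of 50 mm and turns go in units of 0.2 rad. Converting my numbers, 0.03 m is 0.6, -0.02 m is -0.4.

```bash
echo '[[0,0.6,-0.4,0,0,0,0.03],[0,0.6,-0.4,0,0,0,0.05],[0,0,0,0,0,0,0.091]]' | python3 steer.py; python3 - <<'E'
from h import *
W=dict(np.load("w3.npz")); s=cam("wrist")
def hole(s):
    g=cv2.cvtColor(s["image"],cv2.COLOR_BGR2GRAY); p=proj(s,[.508,.18,.166]); m=cv2.inRange(g,0,150)
    for c in cv2.findContours(m,1,2)[0]:
        a=cv2.contourArea(c)
        if 60<a<900 and cv2.pointPolygonTest(c,tuple(p),False)>0: e=cv2.fitEllipse(c); print(e,p); return e[0]
a,b=hole(W),hole(s)
if a and b: print(two(W,a,s,b))
go([.42,-.157,.24],Rt([0,0,-1],[1,0,0]))
E
```

```text
clock: 7.7
position: [0.4331, 0.197, 0.3414]
tool_rot: [[0.988, -0.004, 0.153], [0.064, -0.894, -0.443], [0.138, 0.447, -0.884]]
ft_force: [1.1, -0.7, -1.6]
width: 0.0429
gripper_force: 0.0
((322.3927917480469, 175.58001708984375), (15.244019508361816, 16.417728424072266), 11.34825611114502) [322.7528 176.0518]
((244.35897827148438, 169.54734802246094), (11.475929260253906, 15.073808670043945), 150.4888458251953) [243.7333 170.5622]
(array([0.5089, 0.1784, 0.1623]), np.float64(0.0005135464549411769))
t 7.75 pos [0.4328 0.1976 0.3396] tool d [-0.0492  0.2726  0.2432] rot [ 0.4636 -0.1499  0.0317] F [-0.2293  0.4647 -1.0949] q [ 0.6188  0.2735  1.511  -0.466   1.5141  2.2215]
```

To row units: 0.008 m is 0.16, 0.043 m is 0.86, 0.116 rad is 0.58.

```bash
echo '[[0,0,0,0.58,-0.1875,0.04,0.091],[0,0,0,0.58,-0.1875,0.04,0.091],[0,0,0,0.58,-0.1875,0.04,0.091],[0,0,0,0.58,-0.1875,0.04,0.091],[0,0.86,0.16,0,0,0,0.091],[0,0.86,0.16,0,0,0,0.091],[0,0.86,0.2,0,0,0,0.091],[0,0.86,0.2,0,0,0,0.091],[0,0.86,0.24,0,0,0,0.091],[0,0.86,0.4,0,0,0,0.091],[0,0.86,0.4,0,0,0,0.091],[0,0.86,0.4,0,0,0,0.091]]' | python3 steer.py; echo '[[-0.2,0,0.2,0,0,0,0.091],[0,0,0,0,0,0,0.091]]' | python3 steer.py; python3 - <<'E'
from h import *
go([.42,-.157,.21],Rt([0,0,-1],[1,0,0]))
s=cam("wrist"); np.savez("p1.npz",**s); p=proj(s,[.456,-.155,.06]); x,y=int(p[0]-65),int(p[1]-50); print(x,y); cv2.imwrite("pics/p1c.png",cv2.resize(s["image"][y:y+100,x:x+130],None,fx=6,fy=6,interpolation=2))
E
```

```text
clock: 8.95
position: [0.4318, -0.147, 0.2289]
tool_rot: [[1.0, 0.0, -0.003], [0.0, -1.0, 0.001], [-0.003, -0.001, -1.0]]
ft_force: [1.2, 0.6, -0.2]
width: 0.0911
gripper_force: 0.0
clock: 9.15
position: [0.4204, -0.1456, 0.2184]
tool_rot: [[1.0, -0.002, -0.007], [-0.002, -1.0, 0.003], [-0.007, -0.003, -1.0]]
ft_force: [-0.4, 1.0, 0.8]
width: 0.0911
gripper_force: 0.0
t 9.15 pos [ 0.4204 -0.1456  0.2184] tool d [-0.0003  0.0114  0.0084] rot [-0.0026  0.0069 -0.0021] F [-0.4482  0.9997  0.8259] q [-0.4672  0.2636  1.7824 -0.0009  1.1029  1.1061]
270 137
```

View pics/p1c.png

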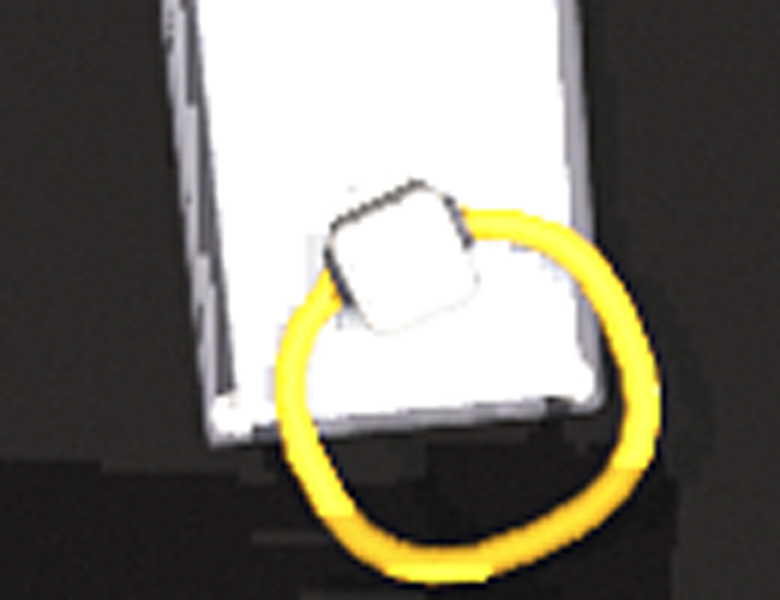

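The pin head top is at about (337,180) in the full image, its edges turned about 26°. The ring points down-right, its far bar near (349,232). So the pin's yaw is about +25°.

```bash
python3 - <<'E'
from h import *
P=dict(np.load("p1.npz"));S=cam("scene");T=cam("top");W=dict(np.load("w1.npz"))
print("head S,P",two(P,(337,180),S,(367.4,239.4)), "T,P",two(P,(337,180),T,(417,238)),"z.08:",onz(P,(337,180),.08))
def ring(s,p,z=.055):
    h=cv2.cvtColor(s["image"],cv2.COLOR_BGR2HSV); m=cv2.inRange(h,(20,120,90),(34,255,255)); k=np.zeros_like(m); x,y=map(int,p); k[y-60:y+60,x-60:x+60]=m[y-60:y+60,x-60:x+60]
    c=max(cv2.findContours(k,0,1)[0],key=cv2.contourArea); q=cv2.convexHull(c)[:,0].astype(float); return q
H=onz(P,(337,180),.08)
qs={}
for n,s in(("P",P),("W",W)):
    q=ring(s,proj(s,H)); X=np.array([onz(s,p,.055) for p in q]); 
    (c,sz,a)=cv2.minAreaRect((X[:,:2]*1000).astype(np.float32)); print(n,"rect mm",c,sz,a)
    cc=np.array(c)/1000; d=cc-H[:2]; print("dir",np.degrees(np.arctan2(-d[1],-d[0])),np.linalg.norm(d)); qs[n]=cv2.fitEllipse(q.astype(np.float32)); print(qs[n])
print("ring ctr PW",two(P,qs["P"][0],W,qs["W"][0]))
c=cv2.fitEllipse(ring(S,proj(S,H)).astype(np.float32)); print("ring ctr PS",two(P,qs["P"][0],S,c[0]))
# head edge lines in P
g=cv2.cvtColor(P["image"],cv2.COLOR_BGR2GRAY)[160:200,318:356]; L=cv2.createLineSegmentDetector().detect(cv2.resize(g,None,fx=4,fy=4,interpolation=2))[0]
for l in L[:,0]:
    d=l[2:]-l[:2]
    if np.hypot(*d)>24: print((l/4+[318,160,318,160]), np.degrees(np.arctan2(d[1],d[0])))
E
```

```text
head S,P (array([ 0.4625, -0.1558,  0.0795]), np.float64(0.0014599778774075608)) T,P (array([ 0.4599, -0.1582,  0.0656]), np.float64(0.006106979962787314)) z.08: [ 0.4632 -0.1554  0.08  ]
P rect mm (442.2205505371094, -164.53265380859375) (46.2789306640625, 50.06715393066406) 23.25082778930664
dir 23.58609380759591 0.022875531601317906
((347.2240295410156, 202.41375732421875), (61.60190200805664, 64.27930450439453), 63.46764373779297)
W rect mm (442.4178161621094, -164.52728271484375) (46.1170654296875, 49.87759780883789) 24.63213348388672
dir 23.772955580796435 0.022692717139151643
((330.3970642089844, 171.37167358398438), (50.41646194458008, 52.30568313598633), 53.769229888916016)
ring ctr PW (array([ 0.4433, -0.1645,  0.055 ]), np.float64(0.00012845384587885185))
ring ctr PS (array([ 0.4431, -0.1647,  0.0562]), np.float64(0.0009139633869256428))
[347.3584 178.8997 344.748  172.644 ] -112.650444
[325.4967 179.9133 330.6809 189.8446] 62.43564
[336.3863 170.2862 327.4982 174.4117] 155.10101
[348.7806 171.8338 355.6571 171.8721] 0.31956452
```

Head top measured at z=0.0795, against 0.080 expected. The ring centre at z=0.055 means the ring is level. Yaw is 24°. Aligning above the pin.

To row units: -0.139 rad is -0.695.

```bash
echo '[[0,0,0,0,0.01,-0.695,0.045],[0,0,0,0,0.01,-0.695,0.045],[0,0,0,0,0.01,-0.695,0.045],[0,0,0,0,0,0,0.045]]' | python3 steer.py; python3 - <<'E'
from h import *
go([.463,-.1555,.12],Rt([0,0,-1],[np.cos(.42),np.sin(.42),0]))
E
```

```text
clock: 9.7
position: [0.4234, -0.1447, 0.2217]
tool_rot: [[0.912, 0.41, 0.005], [0.41, -0.912, 0.001], [0.005, 0.002, -1.0]]
ft_force: [0.2, 0.0, 0.2]
width: 0.0621
gripper_force: 0.0
t 9.7 pos [ 0.4234 -0.1447  0.2217] tool d [0.0312 0.0259 0.1019] rot [ 0.0016 -0.0053  0.0024] F [0.2293 0.046  0.1905] q [-0.4653  0.257   1.7811  0.0034  1.0989  0.6816]
```

```bash
echo '[[0.208,0.174,0.66,0,-0.025,0.01,0.045],[0.208,0.172,0.66,0,0,0,0.045],[0.208,0.172,0.66,0,0,0,0.045],[0,0,0,0,0,0,0.045]]' | python3 steer.py; python3 - <<'E'
from h import *
go([.463,-.1555,.0805],Rt([0,0,-1],[np.cos(.42),np.sin(.42),0]))
E
```

```text
clock: 10.1
position: [0.4619, -0.1557, 0.1195]
tool_rot: [[0.916, 0.401, -0.004], [0.401, -0.916, 0.001], [-0.003, -0.002, -1.0]]
ft_force: [-0.7, -0.5, 1.1]
width: 0.0451
gripper_force: 0.0
t 10.1 pos [ 0.4619 -0.1557  0.1195] tool d [0.0012 0.0003 0.039 ] rot [-0.0022  0.0031 -0.0072] F [-0.6649 -0.4615  1.1042] q [-0.4471  0.4628  1.8063 -0.0011  0.8762  0.7116]
```

To row units: 0.015 m is 0.3, 0.009 m is 0.18, -0.005 rad is -0.025.

```bash
echo '[[0.024,0.006,0.3,0,0.015,-0.025,0.045],[0,0,0.3,0,0,0,0.045],[0,0,0.18,0,0,0,0.045],[0,0,0,0,0,0,0.045]]' | python3 steer.py; echo '[[0,0,0,0,0,0,0.01],[0,0,0,0,0,0,0.01],[0,0,0,0,0,0,0.01],[0,0,0,0,0,0,0.01],[0,0,0,0,0,0,0.01],[0,0,0,0,0,0,0.01]]' | python3 steer.py; python3 - <<'E'
from h import *
go([.463,-.1555,.0805])
E
```

```text
clock: 10.5
position: [0.4629, -0.1559, 0.0835]
tool_rot: [[0.913, 0.408, 0.002], [0.408, -0.913, 0.001], [0.002, 0.0, -1.0]]
ft_force: [-0.2, 0.1, 0.3]
width: 0.0451
gripper_force: 0.0
clock: 11.1
position: [0.4634, -0.1564, 0.0836]
tool_rot: [[0.913, 0.409, 0.003], [0.409, -0.913, 0.0], [0.003, 0.001, -1.0]]
ft_force: [-0.8, 0.1, 6.7]
width: 0.0144
gripper_force: 30.0
t 11.1 pos [ 0.4634 -0.1564  0.0836] tool d [ 0.     -0.001   0.0031] rot [0. 0. 0.] F [-0.7593  0.0999  6.7173] q [-0.4487  0.5232  1.8392  0.002   0.7764  0.6997]
```

To row units: -0.04 m is -0.8, -0.03 m is -0.6.

```bash
echo '[[0,0,-0.2,0,0,0,0.01],[0,0,-0.4,0,0,0,0.01],[0,0,-0.6,0,0,0,0.01],[0,0,-0.8,0,0,0,0.01],[0,0,-0.8,0,0,0,0.01],[0,0,-0.8,0,0,0,0.01],[0,0,-0.8,0,0,0,0.01],[0,0,0,0,0,0,0.01]]' | python3 steer.py; python3 - <<'E'
from h import *
f=.466;h=np.array([0,np.sin(f),np.cos(f)])
go(np.array([.508,.1802,.1657])+h*.12,Rt(-h,[1,0,0]))
s=cam("wrist"); cv2.imwrite("pics/g.png",s["image"]); np.savez("g.npz",**s)
E
```

```text
clock: 11.9
position: [0.4643, -0.1571, 0.3087]
tool_rot: [[0.913, 0.409, 0.01], [0.409, -0.913, -0.003], [0.008, 0.007, -1.0]]
ft_force: [-0.2, 0.4, -1.5]
width: 0.0146
gripper_force: 30.0
t 11.9 pos [ 0.4643 -0.1571  0.3087] tool d [ 0.1996 -0.3394  0.035 ] rot [-0.4536 -0.1072  0.4112] F [-0.209   0.3906 -1.4886] q [-0.4492  0.2229  1.5601  0.0014  1.3479  0.7001]
```

View pics/g.png

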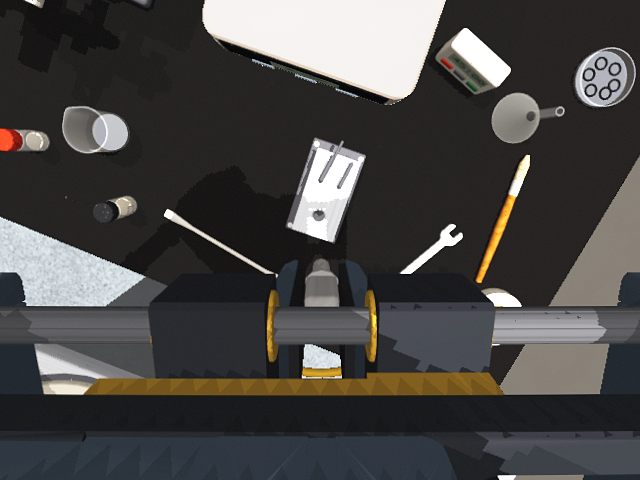

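The pin is held straight: the shank is centred at column 321 and its tip is near (321,260). The stand's hole is now empty at (319,214).

```bash
echo '[[0,0,-0.1,-0.455,-0.1075,0.4125,0.01],[0,0,-0.1,-0.455,-0.1075,0.4125,0.01],[0,0,-0.1,-0.455,-0.1075,0.4125,0.01],[0,0,-0.1,-0.455,-0.1075,0.4125,0.01],[0,0,0,-0.455,-0.1075,0.4125,0.01],[0,0,0,0,0,0,0.01]]' | python3 steer.py; python3 - <<'E'
from h import *
g=dict(np.load("g.npz"));c=-g["R"].T@g["t"]
p=np.array([.4643,-.1571,.3087]);R=np.array([[0.913,0.409,0.01],[0.409,-0.913,-0.003],[0.008,0.007,-1.0]])
print("tip px",proj(g,p+R[:,2]*.0776))
f=.466;h=np.array([0,np.sin(f),np.cos(f)])
go(np.array([.508,.1802,.1657])+h*.12,Rt(-h,[1,0,0]))
E
```

```text
clock: 12.55
position: [0.4616, -0.1521, 0.3215]
tool_rot: [[1.0, 0.003, -0.009], [-0.001, -0.894, -0.449], [-0.01, 0.449, -0.894]]
ft_force: [0.8, 0.3, -0.8]
width: 0.0148
gripper_force: 30.0
tip px [322.6886 262.3611]
t 12.55 pos [ 0.4616 -0.1521  0.3215] tool d [ 0.0464 -0.3668 -0.1303] rot [-0.0008  0.0091  0.0034] F [ 0.7738  0.3256 -0.838 ] q [-0.1338  0.2105  1.6435 -0.486   1.2677  1.5787]
```

```bash
echo '[[0,-0.734,-0.26,0,0.015,0.005,0.01],[0,-0.734,-0.26,0,0.015,0.005,0.01],[0,-0.734,-0.26,0,0.015,0.005,0.01],[0,-0.734,-0.26,0,0,0,0.01],[0,-0.734,-0.26,0,0,0,0.01],[0,-0.734,-0.26,0,0,0,0.01],[0,-0.734,-0.26,0,0,0,0.01],[0,-0.734,-0.26,0,0,0,0.01],[0.3,-0.734,-0.26,0,0,0,0.01],[0.3,-0.734,-0.26,0,0,0,0.01],[0.3,0,0,0,0,0,0.01],[0,0,0,0,0,0,0.01]]' | python3 steer.py; python3 - <<'E'
from h import *
f=.466;h=np.array([0,np.sin(f),np.cos(f)])
go(np.array([.508,.1802,.1657])+h*.12,Rt(-h,[1,0,0]))
s=cam("wrist"); np.savez("i.npz",**s); print(proj(s,[.508,.1802,.1657]))
E
```

```text
clock: 13.75
position: [0.5085, 0.2331, 0.2739]
tool_rot: [[1.0, 0.004, -0.0], [0.003, -0.895, -0.446], [-0.002, 0.446, -0.895]]
ft_force: [0.3, -1.0, -1.0]
width: 0.0145
gripper_force: 30.0
t 13.75 pos [0.5085 0.2331 0.2739] tool d [-0.0005 -0.0013  0.0005] rot [-0.0041  0.      0.0038] F [ 0.3433 -0.9557 -0.9554] q [ 0.5502  0.5039  1.3089 -0.3897  1.5824  2.1629]
[321.4171 245.2376]
```

To row units: 0.015 m is 0.3, 0.01 m is 0.2, -0.004 rad is -0.02.

```bash
echo '[[-0.01,-0.026,0.2,-0.02,0,0.02,0.01],[0,0,0.3,0,0,0,0.01],[0,0,0.2,0,0,0,0.01],[0,0,0,0,0,0,0.01]]' | python3 steer.py; python3 - <<'E'
from h import *
f=.466;h=np.array([0,np.sin(f),np.cos(f)])
go(np.array([.508,.1802,.1657])+h*.0376,Rt(-h,[1,0,0]))
s=dict(np.load("i.npz")); g=cv2.cvtColor(s["image"],cv2.COLOR_BGR2GRAY)
print(g[225:262:3,300:345:3])
E
```

```text
clock: 14.2
position: [0.5059, 0.2168, 0.2421]
tool_rot: [[1.0, -0.004, -0.001], [-0.004, -0.892, -0.452], [0.001, 0.452, -0.892]]
ft_force: [-0.5, -0.3, -0.9]
width: 0.0148
gripper_force: 30.0
t 14.2 pos [0.5059 0.2168 0.2421] tool d [ 0.0021 -0.0018  0.0471] rot [ 0.0027  0.0008 -0.0043] F [-0.4649 -0.333  -0.9312] q [ 0.5326  0.5196  1.3773 -0.4002  1.5029  2.1879]
[[114 141 177 207 215 228 234 238 238 238 239 240 236 238 231]
 [ 17  52 225 229 231 224 197 198 200 201 204 227 226   4  18]
 [ 16  53 225 227 229 223 219 221 222 224 226 227 225   6  20]
 [ 18  54 224 227 228 224 206 201 206 226 197 228 225  10  22]
 [ 21  54 225 217 219 154   6  10  35 128 229 227 227  11  18]
 [ 20  44 193 199 186  21  19  16  25  36 148 227 226  11  20]
 [ 17  44 196 198 169  85  14  56 120 125 130 229 226  40  21]
 [ 18  45 194 198 185 116  63  76  60  60 142 228 226 131  75]
 [ 15  43 195 198 206 110  99  64  62  61 128 196 192 140  76]
 [ 18  46 194 199 199 190 126  79 115 140 200 198 195 152 159]
 [ 19  47 196 185 201 192 184 173 177 198 198 198 194 108 123]
 [ 18  46 197 198 201 195 182 164 226 196 195 196 194 115 118]
 [ 17  18  26 127 139  90  60  64  86 180 194 195 172 127  71]]
```

To row units: 0.003 m is 0.06, 0.0021 m is 0.042, -0.004 rad is -0.02.

```bash
echo '[[0.042,-0.036,0.06,0.0135,0,-0.02,0.01],[0,0,0,0,0,0,0.01],[0,0,0,0,0,0,0.01]]' | python3 steer.py; python3 - <<'E'
from h import *
f=.466;h=np.array([0,np.sin(f),np.cos(f)])
go(np.array([.508,.1802,.1657])+h*.0376,Rt(-h,[1,0,0]))
E
```

```text
clock: 14.5
position: [0.5093, 0.2186, 0.2401]
tool_rot: [[1.0, -0.001, 0.002], [0.0, -0.894, -0.448], [0.003, 0.448, -0.894]]
ft_force: [0.0, -0.0, -0.9]
width: 0.0146
gripper_force: 30.0
t 14.5 pos [0.5093 0.2186 0.2401] tool d [-0.0014  0.001   0.0462] rot [-0.0013 -0.0024 -0.001 ] F [ 0.0249 -0.0437 -0.9318] q [ 0.5317  0.524   1.3732 -0.3991  1.4973  2.1838]
```

To row units: 0.005 m is 0.1, 0.004 m is 0.08.

```bash
echo '[[-0.016,0.012,0.1,0,0,0,0.01],[0,0,0.08,0,0,0,0.01],[0,0,0.06,0,0,0,0.01],[0,0,0.06,0,0,0,0.01]]' | python3 steer.py; echo '[[0,0,0.08,0,0,0,0.01],[0,0,0.08,0,0,0,0.01]]' | python3 steer.py;python3 - <<'E'
from h import *
f=.466;h=np.array([0,np.sin(f),np.cos(f)])
go(np.array([.508,.1802,.1657])+h*.0376,Rt(-h,[1,0,0]))
E
```

```text
clock: 14.9
position: [0.5083, 0.211, 0.2264]
tool_rot: [[1.0, -0.001, 0.002], [0.0, -0.894, -0.449], [0.002, 0.449, -0.894]]
ft_force: [0.7, -0.1, -0.9]
width: 0.0144
gripper_force: 30.0
clock: 15.1
position: [0.5084, 0.2074, 0.2193]
tool_rot: [[1.0, -0.001, 0.002], [0.0, -0.894, -0.449], [0.002, 0.449, -0.894]]
ft_force: [1.0, -0.2, 1.1]
width: 0.0151
gripper_force: 30.0
t 15.1 pos [0.5084 0.2074 0.2193] tool d [-0.0004  0.0002  0.0225] rot [-0.0008 -0.0021 -0.001 ] F [ 1.0211 -0.2403  1.0642] q [ 0.5168  0.5358  1.4155 -0.4053  1.4426  2.1922]
```

```bash
echo '[[0,0,0.1,0,0,0,0.01],[0,0,0.1,0,0,0,0.01],[0,0,0.1,0,0,0,0.01]]' | python3 steer.py; echo '[[0,0,0.06,0,0,0,0.01],[0,0,0.04,0,0,0,0.01]]' | python3 steer.py;python3 - <<'E'
from h import *
f=.466;h=np.array([0,np.sin(f),np.cos(f)])
go(np.array([.508,.1802,.1657])+h*.0376,Rt(-h,[1,0,0]))
E
```

```text
clock: 15.4
position: [0.5084, 0.2005, 0.2059]
tool_rot: [[1.0, -0.001, 0.002], [0.0, -0.894, -0.449], [0.002, 0.449, -0.894]]
ft_force: [1.2, -1.8, 2.5]
width: 0.0145
gripper_force: 30.0
clock: 15.6
position: [0.5084, 0.1984, 0.2015]
tool_rot: [[1.0, -0.001, 0.002], [0.0, -0.894, -0.449], [0.002, 0.449, -0.894]]
ft_force: [2.0, -1.7, 2.8]
width: 0.0148
gripper_force: 30.0
t 15.6 pos [0.5084 0.1984 0.2015] tool d [-0.0004  0.0002  0.0025] rot [-0.0006 -0.002  -0.0009] F [ 2.0045 -1.7333  2.7513] q [ 0.504   0.5488  1.4477 -0.4115  1.3967  2.1994]
```

```bash
for i in 1 2 3; do echo '[[0,0,0.03,0,0,0,0.01]]' | python3 steer.py | grep -E "pos|force"; done
```

```text
position: [0.5085, 0.1978, 0.2003]
ft_force: [1.6, -3.2, 2.8]
gripper_force: 30.0
position: [0.5085, 0.1972, 0.1991]
ft_force: [2.0, -1.9, 5.9]
gripper_force: 30.0
position: [0.5089, 0.1972, 0.1984]
ft_force: [-2.0, 10.1, 26.2]
gripper_force: 30.1
```

To row units: -0.001 m is -0.02.

```bash
echo '[[0,0,-0.02,0,0,0,0.01],[0,0,0,0,0,0,0.03],[0,0,0,0,0,0,0.03],[0,0,0,0,0,0,0.03]]' | python3 steer.py | grep -E "clock|pos|force|width"; echo '[[0,0,-0.1,0,0,0,0.03],[0,0,-0.3,0,0,0,0.03],[0,0,-0.4,0,0,0,0.03],[0,0,-0.4,0,0,0,0.03],[-0.4,0,0,0,0,0,0.03],[-0.5,0,0,0,0,0,0.03],[0,0,0,0,0,0,0.03]]' | python3 steer.py; python3 - <<'E'
from h import *
f=.466;h=np.array([0,np.sin(f),np.cos(f)]);M=np.array([.508,.1802,.1657])
S=cam("scene");W=cam("wrist");np.savez("after.npz",**W)
for n,s in(("S",S),("W",W)):
    hs=cv2.cvtColor(s["image"],cv2.COLOR_BGR2HSV); m=cv2.inRange(hs,(20,120,90),(34,255,255)); k=np.zeros_like(m); x,y=proj(s,M+[-.02,0,0]).astype(int); k[max(y-70,0):y+70,x-70:x+70]=m[max(y-70,0):y+70,x-70:x+70]
    cs=[c for c in cv2.findContours(k,0,1)[0] if cv2.contourArea(c)>20]; print(n,[cv2.boundingRect(c) for c in cs],"exp ring ctr",proj(s,M+.009*h+[-.022,0,0]),"bar",proj(s,M+.009*h+[-.043,0,0]),"head top",proj(s,M+.034*h))
a=[]
for s in(S,W):
    x,y=proj(s,M+.01*h).astype(int); x=max(x-60,0);y=max(y-50,0); a.append(cv2.resize(s["image"][y:y+100,x:x+120],(400,333),interpolation=2)); print(x,y)
cv2.imwrite("pics/after.png",np.hstack(a))
go(M+h*.0371,Rt(-h,[1,0,0]))
E
```

```text
clock: 16.3
position: [0.5082, 0.1971, 0.1983]
ft_force: [0.3, 1.1, 0.3]
width: 0.0294
gripper_force: 0.0
clock: 17.0
position: [0.461, 0.2241, 0.2525]
tool_rot: [[1.0, 0.0, 0.001], [0.001, -0.894, -0.449], [0.001, 0.449, -0.894]]
ft_force: [0.2, 0.3, 0.1]
width: 0.0297
gripper_force: 0.0
S [(230, 243, 29, 27)] exp ring ctr [244.2761 255.3628] bar [253.4982 259.6012] head top [228.7591 241.2913]
W [(281, 182, 81, 76)] exp ring ctr [323.3569 220.1126] bar [323.3319 253.1766] head top [323.5366 188.1174]
174 200
263 134
t 17.1 pos [0.4634 0.2242 0.2525] tool d [0.0445 0.0004 0.0603] rot [-0.0012 -0.0027 -0.0006] F [0.6987 0.0774 0.4247] q [ 0.5793  0.4662  1.4434 -0.387   1.503   2.2299]
```

View pics/after.png

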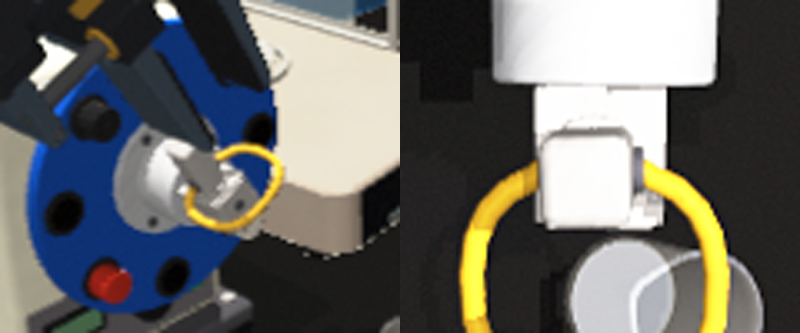

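The pin is seated and square to the shaft, and the ring is level towards the free end (left and right panels). Next I swing it with the fingers straddling the shaft end.

```bash
echo '[[-0.02,0,0.4,0,0,0,0.032],[0,0,0.5,0,0,0,0.032],[0,0,0.16,0,0,0,0.032],[0,0,0.16,0,0,0,0.032],[0,0,0.16,0,0,0,0.032],[0,0,0.16,0,0,0,0.032]]' | python3 steer.py; python3 - <<'E'
from h import *
f=.466;h=np.array([0,np.sin(f),np.cos(f)]);M=np.array([.508,.1802,.1657])
go(M+h*-.017+[-.046,0,0],Rt(-h,[1,0,0]))
E
echo '[[0,0,0.14,0,0,0,0.032],[0,0,0.14,0,0,0,0.032],[0,0,0.14,0,0,0,0.032]]' | python3 steer.py; python3 - <<'E'
from h import *
f=.466;h=np.array([0,np.sin(f),np.cos(f)]);M=np.array([.508,.1802,.1657])
go(M+h*-.017+[-.046,0,0],Rt(-h,[1,0,0]))
E
```

```text
clock: 17.7
position: [0.463, 0.1896, 0.1832]
tool_rot: [[1.0, -0.001, 0.003], [0.0, -0.894, -0.448], [0.003, 0.448, -0.894]]
ft_force: [0.9, 1.0, 1.3]
width: 0.0323
gripper_force: 0.7
t 17.7 pos [0.463  0.1896 0.1832] tool d [-0.0011  0.0006  0.0369] rot [-0.0015 -0.003  -0.0013] F [0.88   0.9593 1.349 ] q [ 0.5289  0.5177  1.5744 -0.4128  1.3166  2.2598]
clock: 18.0
position: [0.4624, 0.1798, 0.1641]
tool_rot: [[1.0, -0.001, 0.002], [0.0, -0.894, -0.448], [0.002, 0.448, -0.894]]
ft_force: [0.0, -0.5, 1.4]
width: 0.0321
gripper_force: 0.3
t 18.0 pos [0.4624 0.1798 0.1641] tool d [-0.0005  0.0004  0.0154] rot [-0.0009 -0.0021 -0.001 ] F [ 0.0493 -0.5176  1.4157] q [ 0.5144  0.5361  1.6072 -0.4229  1.2659  2.2692]
```

To row units: 0.007 m is 0.14, 0.003 m is 0.06.

```bash
echo '[[0,0.008,0.14,0,0,0,0.032],[0,0,0.14,0,0,0,0.032],[0.06,0,0,0,0,0,0.032]]' | python3 steer.py|grep -E "clock|pos|force"; echo '[[0.08,0,0,0,0,0,0.032],[0.08,0,0,0,0,0,0.032]]' | python3 steer.py|grep -E "clock|pos|force"; echo '[[0.08,0,0,0,0,0,0.032]]' | python3 steer.py|grep -E "clock|pos|force";python3 - <<'E'
from h import *
f=.466;h=np.array([0,np.sin(f),np.cos(f)]);M=np.array([.508,.1802,.1657])
go(M+h*-.017+[-.0245,0,0],Rt(-h,[1,0,0]))
E
```

```text
clock: 18.3
position: [0.4648, 0.1727, 0.1514]
ft_force: [-1.0, -1.3, -0.3]
gripper_force: 1.0
clock: 18.5
position: [0.4731, 0.1729, 0.1522]
ft_force: [-1.7, -4.0, -1.8]
gripper_force: 1.9
clock: 18.6
position: [0.4778, 0.1733, 0.1523]
ft_force: [-1.8, -1.1, -0.8]
gripper_force: 0.7
t 18.6 pos [0.4778 0.1733 0.1523] tool d [ 0.0057 -0.0001  0.002 ] rot [-0.0008 -0.0018 -0.001 ] F [-1.7984 -1.1434 -0.8091] q [ 0.4915  0.5625  1.5949 -0.4316  1.2454  2.2569]
```

```bash
for i in 1 2; do echo '[[0.05,0,0.01,0,0,0,0.032]]' | python3 steer.py|grep -E "clock|pos|force";done; for i in 1 2; do echo '[[0.03,0,0,0,0,0,0.032]]' | python3 steer.py|grep -E "clock|pos|force";done
```

```text
clock: 18.7
position: [0.4807, 0.1734, 0.1519]
ft_force: [-1.9, 0.2, -1.6]
gripper_force: 0.6
clock: 18.8
position: [0.4829, 0.1731, 0.1514]
ft_force: [-1.9, -0.2, -0.4]
gripper_force: 0.6
clock: 18.9
position: [0.4841, 0.173, 0.1512]
ft_force: [-4.7, 0.8, -0.0]
gripper_force: 2.7
clock: 19.0
position: [0.4846, 0.1729, 0.1511]
ft_force: [-10.8, 1.7, 0.7]
gripper_force: 5.6
```

The force rose right at the predicted closed position. Backing off and checking.

```bash
echo '[[-0.2,0,0,0,0,0,0.032],[-0.6,0,0,0,0,0,0.032],[-0.6,0,0,0,0,0,0.032],[0,0,-0.8,0,0,0,0.032],[0,0,-0.8,0,0,0,0.032],[0,0,-0.6,0,0,0,0.032],[-0.4,0,-0.4,0,0,0,0.032],[0,0,0,0,0,0,0.032],[0,0,0,0,0,0,0.032]]' | python3 steer.py; python3 - <<'E'
from h import *
f=.466;h=np.array([0,np.sin(f),np.cos(f)]);M=np.array([.508,.1802,.1657])
S=cam("scene");W=cam("wrist")
c,v=ray(W,(320,240))
bar=M+.009*h+.043*(-np.cos(.169)*h+np.sin(.169)*np.array([-1,0,0])); l=np.array([0,h[2],-h[1]])
for n,s in(("S",S),("W",W)):
    hs=cv2.cvtColor(s["image"],cv2.COLOR_BGR2HSV); m=cv2.inRange(hs,(18,110,60),(34,255,255)); k=np.zeros_like(m); x,y=proj(s,M).astype(int); k[max(y-50,0):y+60,x-55:x+55]=m[max(y-50,0):y+60,x-55:x+55]
    print(n,[(cv2.boundingRect(q),cv2.contourArea(q)) for q in cv2.findContours(k,0,1)[0] if cv2.contourArea(q)>3],"closed bar",proj(s,bar))
    for a in(0,.12,.3,.6):
        P=np.array([proj(s,M+.009*h+.0215*(-np.cos(.169+a)*h-np.sin(.169+a)*np.array([1,0,0]))*1+.0215*(np.sin(t)*l+np.cos(t)*(-np.cos(.169+a)*h-np.sin(.169+a)*np.array([1,0,0])))) for t in np.linspace(-2.4,2.4,25)])
        print("   open",a,"pred bbox",P.min(0),P.max(0))
print(r.get_state()["position"],r.get_state()["clock"])
E
```

```text
clock: 19.9
position: [0.395, 0.2313, 0.2674]
tool_rot: [[1.0, -0.0, 0.003], [0.001, -0.894, -0.448], [0.003, 0.448, -0.894]]
ft_force: [-0.3, 1.6, 0.2]
width: 0.0319
gripper_force: 0.0
S [((228, 245, 26, 30), 107.0), ((230, 214, 11, 10), 28.0), ((225, 204, 11, 7), 36.5)] closed bar [247.6674 267.9828]
   open 0 pred bbox [230.7751 247.0419] [251.5896 272.2494]
   open 0.12 pred bbox [231.1463 247.1066] [253.1048 272.7685]
   open 0.3 pred bbox [231.4544 247.14  ] [255.1357 273.1613]
   open 0.6 pred bbox [231.789  247.0241] [257.5665 272.7424]
W [((335, 65, 24, 29), 298.5), ((283, 65, 22, 29), 290.0)] closed bar [322.3859  91.4877]
   open 0 pred bbox [289.5709  72.4748] [355.2844  91.4877]
   open 0.12 pred bbox [289.5722  73.5715] [355.2886  98.7485]
   open 0.3 pred bbox [289.5047  75.095 ] [355.3662 108.9759]
   open 0.6 pred bbox [289.2105  77.1985] [355.682  123.7666]
[0.3952 0.2308 0.2667] 20.0
```

The ring outline matches the closed position: bottom row 94 including the wire radius, where 0.12 rad open would give about 101. Handing in.

```bash
python3 -c "
from station import r
print(r.finish_job())"
```

```text
the job is handed in; nothing more can be done
None
```

I handed the job in at about 20 s: the wheel is home against its stop, the pin is fully through the cross hole with its flange on the shaft, and the ring measures closed. The vials and beaker were not touched; no verdict came back.

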